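# Load the miniature display tray and hook it shut

### The arm

A 6-joint arm with a two-finger parallel gripper is mounted at the origin on the work surface. World frame = base frame: x ahead of the robot, y to its left, z up, the work surface at z = 0. Lengths are in m, angles in rad, forces in N, time in s.
With the tool pointing down it reaches from about 0.375 to 0.75 m from the base axis. Payload 9 kg.
Tool frame: the origin (TCP) lies on the centre line of the jaws, within the pads' length; the fingertips stand 25 mm ahead of it and the grasp point (between the pads) lies 6 mm ahead of it (manip.tip_reach is the z of the fingertips in the tool frame, in m); z points along the fingers, y is the line along which they close (so a half turn about z gives the same grasp; the last joint's range is limited). The gripper opens to 85 mm and grips with 20 to 120 N. Pads are 22 mm wide; open, the fingers measure 114 mm over their backs; the gripper's body (76 mm by 85 mm) begins 54 mm behind the grasp point. The pads swing forward as they close: fully open they stand 13 mm farther back than shut.
Start: joints at [-0.218, 0.104, 0.097, 1.564, 0, 1.353], TCP at [0.6, 0, 0.256] pointing down, gripper open.
Joint ranges: [-2.99, 2.99], [-0.84, 1.86], [-1.1, 1.16], [-1.84, 2.11], [-1.51, 1.56], [-3.14, 3.14]. Speed limits (rad/s): [2.22, 2.22, 2.57, 3.14, 3.14, 3.14].

### API

Orientations are given as a 3x3 rotation matrix whose columns are the frame's x, y, z axes.
In Python, from rig import manip gives the robot as it stands.
- The arm moves only by the tool carry_out, never from a script. Its argument "moves" is a list that holds one entry, the list of rows, each a list of 5 numbers: the shift along the tool's x, y, z in cm, then the turn about the tool's z in rad, then the opening, from 0 (shut) to 1 (fully open). A call has 1 to 12 rows; each row is the pose to reach, as a shift and turn from the pose commanded when the call began, along the tool's axes at that moment; what a row does not reach only later rows make up. A row lasts 1/12 s, in which the tool goes at most 41.7 mm and 7.16 degrees, less where a joint would pass 70% of its speed; a pose out of reach is approached as far as the arm can. A call with a gripper value outside its range is refused whole. The fingers move at their own pace and stop on an object; the grip force is fixed at half the most. Time passes only in rows, so rows that repeat a pose let the fingers close. It gives the time, the measured TCP pose, the force, the opening and the grip force at its end, in the units of the state.
- manip.sense(): the state, without advancing time (a new reading comes with each control period).
- manip.snapshot(name): name is "scene" or "side" or "wrist"; returns a dict with "image" (420x560x3 uint8, red, green, blue), "vfov" (degrees; the focal length in pixels is half the picture's height over the tangent of half this angle, whatever the lens; pixels are square), "cx", "cy" (the principal point, pixels), "position" and "rotation" of the camera in the world. Camera axes: x right, y down, z forward; pixel columns grow to the right and rows downward; lengths in m; the calibration is good to about 2 mm. A picture is of the moment at which its call begins. There is no depth.
- manip.job_done(): hands the job in; it is judged then, once.
Trained networks look in the newest picture that a camera, given by its name, has taken for a name from the list of things; names that differ only in an ending like _2 or _b are one class to them, and where a whole thing is asked for, a point or a joint stands for the part that bears it (a point fixed in the world has none). Each returns a list of dicts, best first, with "conf" (0 to 1); they miss things now and then, are a little off and sometimes report something else, mostly with a low value. They report only what shows in the picture. A call takes as long as a camera call.
- manip.boxes_of(query, camera): "point" ([x, y, z] in m, in world coordinates, good to about 4 mm: the middle of the surface that is visible of it).
- manip.outline_of(query, camera): "region" (420x560 bool, what is visible of it).
- manip.spot_point(query, camera): "point" ([x, y, z] in m, in world coordinates, good to about 4 mm: a listed point, or the origin of a listed thing).
The state is a dict: "time_s": time; "q": joint angles; "dq": joint speeds; "effort": joint torques, N m; "eef_pos": TCP position; "ee_rot": TCP orientation; "ft_force": force on the tool from outside, world axes, zero at the start; "wrist_torque": the same for the moment, N m; "finger_gap": finger opening in m; "grip_force": force on a finger pad.
Only numpy, scipy, OpenCV 4.12 (cv2) and the standard library are available. Lean on these libraries where they do the work, as an engineer would, in place of code of your own. Each camera call takes 0.05 s, during which the arm holds its last target. There are 200 camera calls.

### The job

Pull the display case's tray all the way out by its handle and stand every miniature furniture piece from the blue mat upright on the tray's grey floor; the pieces are fragile, so grip them as lightly as you can and set them down softly. Then slide the tray slowly and fully home under the clear canopy, and only after that swing the brass hook down until it rests flat across its pin; leave the other things on the counter where they are.

Things in the scene. Friction and masses are not known exactly. Their poses are not given: they have to be found in the camera images.
- tray_floor (a point): Middle of the tray's grey floor surface, 12 mm above the counter, moving with it. x points into the case (away from the robot), y along the tray's width, z up. It reaches 70 mm either way in x, 144 in y. Its front panel (-x side) is 10 mm thick, top 52 mm above the counter; the other sides have 5 mm lips, top at 26 mm. Fully out, the canopy starts 133 mm beyond this point.
- tray_handle (a point): Middle of the tray's steel bar handle: a bar of 10 x 10 mm section, 90 mm long parallel to tray y, 38 mm above the counter, 45 mm in front of the tray's front panel (40 mm clear gap behind it), on two arms 40 mm to either side of this point; its middle can be pinched from above, closing along tray x.
- tray (a joint): How far the tray is pulled out, in m: 0 = fully home, 0.15 = fully out (end stop). It slides along its own x towards the robot when opening, with about 2 N friction, and stays where left. Keep it under 0.3 m/s.
- hook (a joint): Angle of the brass hook in rad: 0 = lying level across the pin on the tray's front (closed, its stop); grows as it is lifted, pi/2 = pointing straight up, 2.0 = stop, leaning outwards. It starts near upright. A stiff hinge (0.03 N m): it stays wherever it is left and must be pushed all the way down.
- hook_pivot (a point): Pivot of the hook, on the front end of the case's right-hand (-y) rail, 35 mm above the counter and 14 mm in front of the rail's front face. The hook turns about the case's x axis. This point turns with the hook: its y axis points along the hook's arm from pivot to end, x into the case.
- hook_end (a point): Free end of the hook's arm, 62 mm from the pivot on the arm's centreline. The arm is a brass bar 10 mm high and 8 mm thick (in case x).
- case: The display case, fixed to the counter: two dark wooden side rails 60 mm high and, starting 66 mm behind their front ends, a clear canopy 128 mm high. 346 mm wide, 180 mm deep. Origin: middle of its front face at counter level; x into the case (the tray slides along it), y along its width to the left, z up.
- mat: Thin blue felt mat, 270 x 250 mm and 3 mm thick, fixed, on which the miniatures stand at first. Origin: centre of its underside.
- dresser: Miniature wooden chest of drawers, 40 mm deep (x), 52 mm wide (y), 75 mm high, 90 g, weighted low. Origin: centre of its underside, z up; drawers face -x. May be absent. Grip it across x, about 50 mm above its base. Limits for each miniature: 80 N of finger force in all (both fingers added, so grip with under 30 N), 30 N against the tray or case.
- cot: Miniature white cot with slatted sides, 45 mm deep (x) x 58 mm wide (y) x 64 mm high, 70 g. Origin: centre of its underside, z up. May be absent. Grip it across x by the slatted sides (12 to 54 mm above its base), about 40 mm up; same force limits as the dresser.
- table_mini: Miniature table, light top on a red frame and legs with a low shelf, 44 mm deep (x) x 56 mm wide (y) x 54 mm high, 60 g. Origin: centre of its underside, z up. May be absent. Grip it across x by the top and frame (34 to 54 mm above its base), about 44 mm up; same force limits as the dresser.
- stove: Miniature black cooker with white trim, 42 mm deep (x) x 46 mm wide (y) x 58 mm high, with a 10 mm high rim at the back, 100 g. Origin: centre of its underside, z up; oven door faces -x. May be absent. Grip it across x about 42 mm above its base; same force limits as the dresser.
- boxed: Blue stock box with a white band, 70 x 100 x 60 mm, on the counter; leave alone. Origin: centre of its underside.
- pot: Empty green pen cup, 64 mm across and 80 mm high; leave alone. Origin: centre of its underside.
- ticket: Small price-ticket stand, 30 x 60 x 48 mm; leave alone. Origin: centre of its underside.

How it is judged:
By the outcome, as a careful person would: the job done as asked, in the order asked, and still so for the second after the job is handed in, with the robot touching nothing.
Of dresser, cot, table_mini, stove only 3 to 4 are there at a start; the rules pass over those that are not, and their reading is None.
At some moment in a run one of dresser, cot, table_mini, stove may be knocked a few centimetres aside while the robot is not near it.
It also fails if it takes over 200 s, if anything falls off the work surface, if the arm or the gripper's body presses on something with over 40 N, if the wrist force passes 120 N, or if a joint passes its speed limit or range.

## Working session

There is one attempt and no reset: what is moved stays moved. The work goes in short steps, Python scripts to look and compute and a tool call to move; the robot and the scene stay as the last step left them, time stands still between calls to the robot, and variables do not carry over. Pictures are saved under pics/ and viewed, at most 14 in all, crops included, and the job is handed in when it is done.

Besides the shell and the picture viewer there is one more tool, called after "Request:" as name([rows], argument=value, ...), one row to a line, values as JSON. carry_out: Moves the arm, as the interface text tells. Its arguments: {"type":"object","properties":{"moves":{"type":"array","items":{"type":"array","items":{"type":"array","items":{"type":"number"}}}}},"required":["moves"]}

```bash
ls; mkdir -p pics; cat > h.py <<'E'
import numpy as np, cv2
from rig import manip
np.set_printoptions(precision=4,suppress=True)
def snap(c,f=None):
    s=manip.snapshot(c)
    if f: cv2.imwrite('pics/'+f,cv2.cvtColor(s['image'],cv2.COLOR_RGB2BGR))
    return s
def proj(s,p):
    R=np.array(s['rotation']);f=s['image'].shape[0]/2/np.tan(np.radians(s['vfov'])/2)
    c=R.T@(np.array(p)-s['position']);return np.array([s['cx']+f*c[0]/c[2],s['cy']+f*c[1]/c[2]])
def ray(s,uv,z):
    R=np.array(s['rotation']);f=s['image'].shape[0]/2/np.tan(np.radians(s['vfov'])/2)
    d=R@np.array([(uv[0]-s['cx'])/f,(uv[1]-s['cy'])/f,1]);o=np.array(s['position']);return o+d*(z-o[2])/d[2]
E
python3 - <<'E'
from h import *
st=manip.sense();print(st['eef_pos'],np.array(st['ee_rot']),st['finger_gap'],st['time_s'],manip.tip_reach)
for c in ['scene','side','wrist']:
    s=snap(c,c+'0.png');print(c,s['position'],s['vfov'],np.array(s['rotation']).tolist())
    for n in ['tray_floor','tray_handle','hook_pivot','hook_end','case','mat','dresser','cot','table_mini','stove','boxed','pot','ticket']:
        print(n,[(np.round(r['point'],3).tolist(),round(r['conf'],2)) for r in manip.spot_point(n,c)[:2]])
E
```

```text
pics
[0.5997 0.0001 0.2555] [[ 0.      1.     -0.0013]
 [ 1.     -0.      0.0003]
 [ 0.0003 -0.0013 -1.    ]] 0.08547511637102817 0.0 0.025
scene [1.1981 0.496  1.225 ] 50.86004422673294 [[-0.6722984008376324, 0.600813836844569, -0.43247843147059956], [0.7402626994029505, 0.5496503073515995, -0.3871636288456719], [0.0050986374473179375, -0.5804371396494199, -0.814289095353598]]
tray_floor [([0.673, -0.118, 0.011], 0.76)]
tray_handle [([0.544, -0.124, 0.043], 0.93)]
hook_pivot [([0.614, -0.279, 0.034], 0.37)]
hook_end [([0.612, -0.274, 0.097], 0.51)]
case [([0.621, -0.114, -0.001], 0.86), ([0.612, -0.278, 0.034], 0.47)]
mat [([0.491, 0.329, -0.0], 0.58)]
dresser [([0.546, 0.401, 0.004], 0.67)]
cot [([0.43, 0.39, 0.001], 0.95), ([0.674, -0.119, 0.006], 0.74)]
table_mini [([0.559, 0.275, 0.004], 0.67)]
stove [([0.427, 0.249, 0.006], 0.92)]
boxed [([0.477, -0.361, -0.004], 0.62)]
pot [([0.69, 0.224, 0.001], 0.93)]
ticket [([0.613, -0.28, 0.035], 0.18)]
side [ 0.899  -0.9858  1.0092] 48.456614241994686 [[0.9396101642420891, 0.24223877904984714, -0.24177078644326286], [0.3421613929162979, 
[... 584 characters left out ...]
0.006], 0.76)]
boxed [([0.476, -0.359, 0.001], 0.63), ([0.624, -0.113, -0.002], 0.26)]
pot [([0.689, 0.228, -0.002], 0.73), ([0.481, -0.358, 0.002], 0.59)]
ticket [([0.4, -0.513, -0.002], 0.89)]
wrist [0.6005 0.073  0.3732] 65.10863365930653 [[0.9999996758354519, 0.00043864101879190133, 0.0006752207402163618], [0.0006144254224843137, -0.9576823574099989, -0.2878265533042909], [0.0005203944576858097, 0.28782687487391484, -0.9576823164755234]]
tray_floor [([0.67, -0.118, 0.012], 0.94)]
tray_handle [([0.622, -0.116, -0.001], 0.19)]
hook_pivot []
hook_end []
case [([0.623, -0.117, 0.002], 0.6)]
mat [([0.669, -0.117, 0.012], 0.4)]
dresser []
cot []
table_mini []
stove []
boxed []
pot []
ticket []
```

View pics/scene0.png

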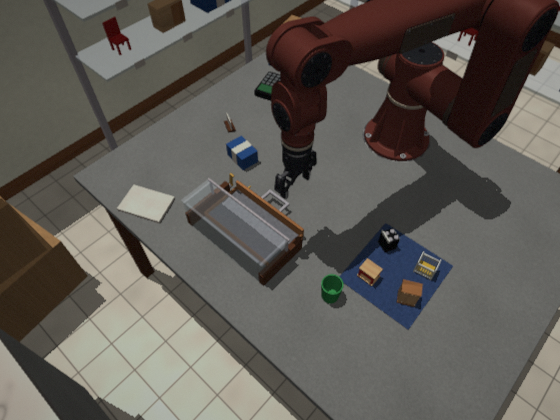

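View pics/side0.png

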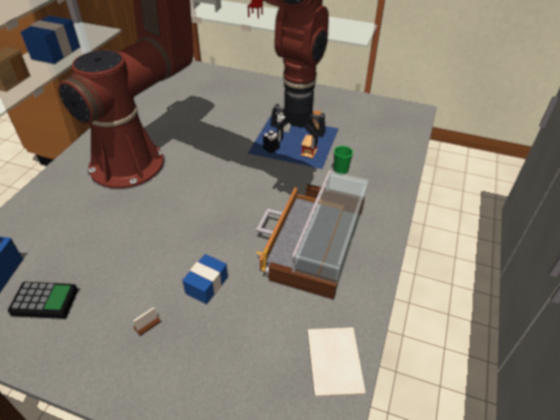

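View pics/wrist0.png

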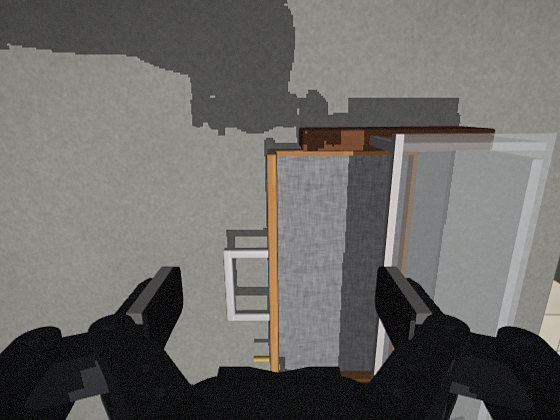

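Four pieces stand on the mat (scene px ~390,237 to 410,293), and the tray appears about 35 mm open. The handle is around (0.547, -0.117), with the bar at wrist px ~(228,285). I'll move above the handle and look closer.

Request:
carry_out([
  [[-3.0,-1.3,3.0,0,0.45],[-6.0,-2.6,6.0,0,0.45],[-9.0,-4.0,9.0,0,0.45],[-11.7,-5.3,11.0,0,0.45],[-11.7,-5.3,12.0,0,0.45],[-11.7,-5.3,12.0,0,0.45],[-11.7,-5.3,12.0,0,0.45]],
])

```text
time_s: 2.68
eef_pos: [0.5469, -0.1168, 0.1364]
ee_rot: [[0.001, 1.0, -0.0], [1.0, -0.001, 0.001], [0.001, -0.0, -1.0]]
ft_force: [0.3, -0.8, 0.7]
finger_gap: 0.0381
grip_force: 0.0
```

```bash
python3 - <<'E'
from h import *
st=manip.sense();print(st['eef_pos'],st['finger_gap'],st['time_s'],st['ft_force'])
s=snap('wrist','wrist1.png')
for n in ['tray_floor','tray_handle','hook_pivot','hook_end','case']:
    print(n,[(np.round(r['point'],3).tolist(),round(r['conf'],2)) for r in manip.spot_point(n,'wrist')[:2]])
E
```

```text
[ 0.5469 -0.1168  0.1364] 0.03810817434074423 2.6833 [ 0.3457 -0.8267  0.6888]
tray_floor [([0.672, -0.116, 0.011], 0.88), ([0.544, -0.12, 0.036], 0.63)]
tray_handle [([0.546, -0.121, 0.034], 0.84)]
hook_pivot [([0.67, -0.116, 0.011], 0.26)]
hook_end []
case [([0.623, -0.116, -0.001], 0.84)]
```

View pics/wrist1.png

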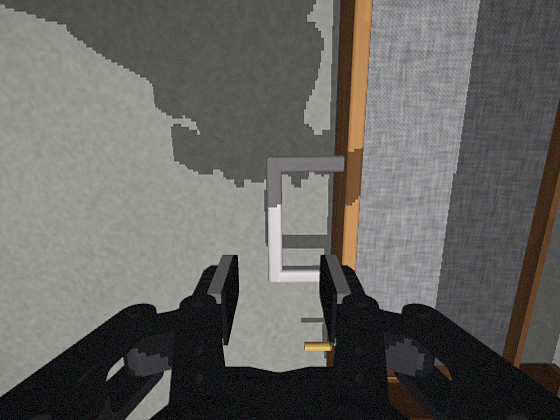

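The handle's bar spans px (266–281, 157–280), and the panel's top edge lies at columns 345–370. I'll compute positions from these.

```bash
python3 - <<'E'
from h import *
s=snap('wrist')
print('bar',[ray(s,p,.043) for p in [(274,160),(275,275),(267,157),(270,281)]])
print('panel front top',[ray(s,p,.052) for p in [(348,20),(343,250),(371,20),(357,250)]])
E
```

```text
bar [array([ 0.5456, -0.0735,  0.043 ]), array([ 0.5462, -0.1554,  0.043 ]), array([ 0.5412, -0.0716,  0.043 ]), array([ 0.5426, -0.1602,  0.043 ])]
panel front top [array([0.5864, 0.0043, 0.052 ]), array([ 0.5916, -0.1321,  0.052 ]), array([0.599 , 0.0043, 0.052 ]), array([ 0.6009, -0.1321,  0.052 ])]
```

Request:
carry_out([
  [[0,0,3,0,0.45],[0,0,6,0,0.45],[0,0,8,0,0.45],[0,0,9.2,0,0.4],[0,0,9.2,0,0.3],[0,0,9.2,0,0.2],[0,0,9.2,0,0.14],[0,0,9.2,0,0.14],[0,0,9.2,0,0.14]],
])

```text
time_s: 3.78
eef_pos: [0.5477, -0.1173, 0.0457]
ee_rot: [[-0.0, 1.0, 0.002], [1.0, 0.0, -0.001], [-0.001, 0.002, -1.0]]
ft_force: [-2.3, -0.7, 1.6]
finger_gap: 0.0121
grip_force: 1.0
```

Request:
carry_out([
  [[0,0,0,0,0.12],[0,0,0,0,0.11],[0,0,0,0,0.11],[0,0,0,0,0.11],[0,0,0,0,0.11]],
])

```text
time_s: 4.2
eef_pos: [0.5478, -0.1173, 0.0455]
ee_rot: [[-0.0, 1.0, 0.002], [1.0, 0.0, -0.001], [-0.001, 0.002, -1.0]]
ft_force: [-1.0, 0.7, 6.4]
finger_gap: 0.0098
grip_force: 14.6
```

Request:
carry_out([
  [[0,0,0,0,0.1],[0,0,0,0,0.1],[0,0,0,0,0.1],[0,0,0,0,0.1]],
])

```text
time_s: 4.53
eef_pos: [0.5479, -0.1174, 0.0455]
ee_rot: [[-0.0, 1.0, 0.002], [1.0, 0.0, -0.001], [-0.001, 0.002, -1.0]]
ft_force: [-1.5, 1.2, 5.8]
finger_gap: 0.0094
grip_force: 34.1
```

Request:
carry_out([
  [[0,0,0,0,0.07],[0,0,0,0,0.07],[0,0,0,0,0.07],[0,0,0,0,0.07]],
])

```text
time_s: 4.87
eef_pos: [0.5479, -0.1174, 0.0456]
ee_rot: [[-0.0, 1.0, 0.002], [1.0, 0.0, -0.001], [-0.001, 0.002, -1.0]]
ft_force: [-1.5, 1.1, 6.6]
finger_gap: 0.0086
grip_force: 58.7
```

Request:
carry_out([
  [[0,-0.5,0,0,0.08],[0,-1.5,0,0,0.08],[0,-2.7,0,0,0.08],[0,-4,0,0,0.08],[0,-5.3,0,0,0.08],[0,-6.6,0,0,0.08],[0,-7.9,0,0,0.08],[0,-9,0,0,0.08],[0,-9.8,0,0,0.08],[0,-10.3,0,0,0.08],[0,-10.5,0,0,0.08],[0,-10.5,0,0,0.08]],
])

```text
time_s: 5.87
eef_pos: [0.4425, -0.1181, 0.0456]
ee_rot: [[0.0, 1.0, 0.002], [1.0, -0.0, -0.003], [-0.003, 0.002, -1.0]]
ft_force: [-0.9, -3.7, 9.2]
finger_gap: 0.0087
grip_force: 60.3
```

Request:
carry_out([
  [[0,-0.3,0,0,0.08],[0,-0.6,0,0,0.08],[0,-0.9,0,0,0.08],[0,-0.9,0,0,0.08]],
])

```text
time_s: 6.2
eef_pos: [0.4338, -0.1182, 0.0455]
ee_rot: [[0.0, 1.0, 0.002], [1.0, -0.0, -0.003], [-0.003, 0.002, -1.0]]
ft_force: [-1.2, -4.6, 8.0]
finger_gap: 0.009
grip_force: 60.2
```

Request:
carry_out([
  [[0,-0.15,0,0,0.08],[0,-0.3,0,0,0.08],[0,-0.3,0,0,0.08]],
])

```text
time_s: 6.45
eef_pos: [0.431, -0.1182, 0.0456]
ee_rot: [[0.0, 1.0, 0.003], [1.0, -0.0, -0.003], [-0.003, 0.003, -1.0]]
ft_force: [0.6, -3.2, 6.0]
finger_gap: 0.0085
grip_force: 60.1
```

Request:
carry_out([
  [[0,-0.15,0,0,0.08],[0,-0.3,0,0,0.08],[0,-0.3,0,0,0.08]],
])

```text
time_s: 6.7
eef_pos: [0.4281, -0.1182, 0.0455]
ee_rot: [[0.0, 1.0, 0.003], [1.0, -0.0, -0.003], [-0.003, 0.003, -1.0]]
ft_force: [1.9, -3.7, 6.1]
finger_gap: 0.0088
grip_force: 60.0
```

Request:
carry_out([
  [[0,-0.15,0,0,0.08],[0,-0.3,0,0,0.08],[0,-0.3,0,0,0.08]],
])

```text
time_s: 6.95
eef_pos: [0.4279, -0.1182, 0.0456]
ee_rot: [[-0.0, 1.0, 0.01], [1.0, 0.0, -0.002], [-0.002, 0.01, -1.0]]
ft_force: [21.2, -2.9, -8.8]
finger_gap: 0.0089
grip_force: 58.9
```

Request:
carry_out([
  [[0,-0.15,0,0,0.08],[0,-0.3,0,0,0.08],[0,-0.3,0,0,0.08]],
])

```text
time_s: 7.2
eef_pos: [0.4277, -0.1183, 0.0457]
ee_rot: [[-0.001, 1.0, 0.017], [1.0, 0.001, -0.001], [-0.001, 0.017, -1.0]]
ft_force: [40.5, -1.2, -24.0]
finger_gap: 0.0084
grip_force: 58.7
```

```bash
python3 - <<'E'
from h import *
for c in ['scene','side']:
    s=snap(c,c+'2.png')
    for n in ['tray_floor','tray_handle','case','dresser','cot','table_mini','stove']:
        print(c,n,[(np.round(r['point'],3).tolist(),round(r['conf'],2)) for r in manip.spot_point(n,c)[:2]])
E
```

```text
scene tray_floor [([0.558, -0.117, 0.01], 0.8)]
scene tray_handle [([0.428, -0.122, 0.037], 0.82)]
scene case [([0.624, -0.115, -0.0], 0.76)]
scene dresser [([0.545, 0.403, 0.003], 0.97)]
scene cot [([0.427, 0.387, 0.0], 0.77)]
scene table_mini [([0.561, 0.277, 0.004], 0.63), ([0.425, 0.392, 0.002], 0.2)]
scene stove [([0.431, 0.248, 0.006], 0.9)]
side tray_floor [([0.554, -0.119, 0.013], 0.61)]
side tray_handle [([0.43, -0.114, 0.039], 0.91), ([0.554, -0.117, 0.015], 0.18)]
side case [([0.624, -0.115, -0.001], 0.96)]
side dresser [([0.54, 0.397, 0.004], 0.67)]
side cot [([0.431, 0.393, 0.007], 0.69), ([0.613, -0.27, 0.097], 0.38)]
side table_mini [([0.562, 0.28, 0.002], 0.76)]
side stove [([0.428, 0.253, 0.001], 0.91)]
```

Request:
carry_out([
  [[0,0.3,0,0,0.08],[0,0.55,0,0,0.1],[0,0.55,0,0,0.15],[0,0.55,0,0,0.3],[0,0.55,0,0,0.4],[0,0.55,0,0,0.4],[0,0.55,-2,0,0.4],[0,0.55,-5,0,0.4],[0,0.55,-9,0,0.4],[0,0.55,-13,0,0.4],[0,0.55,-17,0,0.4],[0,0.55,-20,0,0.4]],
])

```text
time_s: 9.0
eef_pos: [0.4266, -0.117, 0.2475]
ee_rot: [[0.0, 1.0, 0.002], [1.0, -0.0, -0.001], [-0.001, 0.002, -1.0]]
ft_force: [1.1, -1.5, 0.3]
finger_gap: 0.0338
grip_force: 0.0
```

Request:
carry_out([
  [[3.5,0.5,-1,0,0.5],[7,1,-2,0,0.6],[10.5,1.5,-3,0,0.7],[14,2,-4,0,0.8],[17.5,2.5,-5,0,0.9],[21,3,-5,0,0.9],[24.5,3.5,-5,0,0.9],[28,4,-5,0,0.9],[31.5,4.5,-5,0,0.9],[35,5,-5,0,0.9],[38.5,5.5,-5,0,0.9],[42,6,-5,0,0.9]],
])

```text
time_s: 10.0
eef_pos: [0.4861, 0.3049, 0.2939]
ee_rot: [[-0.0, 1.0, -0.0], [1.0, 0.0, -0.0], [-0.0, -0.0, -1.0]]
ft_force: [0.8, -0.9, 0.2]
finger_gap: 0.0765
grip_force: 0.0
```

Request:
carry_out([
  [[0,0,0,0,0.9],[0,0,0,0,0.9],[0,0,0,0,0.9]],
])

```text
time_s: 10.25
eef_pos: [0.4862, 0.3028, 0.2939]
ee_rot: [[-0.0, 1.0, -0.001], [1.0, 0.0, -0.001], [-0.001, -0.001, -1.0]]
ft_force: [0.5, -0.1, 1.1]
finger_gap: 0.077
grip_force: 0.0
```

```bash
python3 - <<'E'
from h import *
st=manip.sense();print(st['eef_pos'],np.array(st['ee_rot']),st['finger_gap'])
s=snap('wrist','wrist3.png')
for n in ['dresser','cot','table_mini','stove']:
    print(n,[(np.round(r['point'],4).tolist(),round(r['conf'],2)) for r in manip.spot_point(n,'wrist')[:2]])
E
```

```text
[0.4862 0.3028 0.2939] [[-0.0005  1.     -0.0009]
 [ 1.      0.0005 -0.0006]
 [-0.0006 -0.0009 -1.    ]] 0.07701926096413651
dresser [([0.5147, 0.3811, 0.0052], 0.82)]
cot []
table_mini [([0.5611, 0.2674, 0.002], 0.62)]
stove [([0.4308, 0.2531, 0.0069], 0.82)]
```

View pics/wrist3.png

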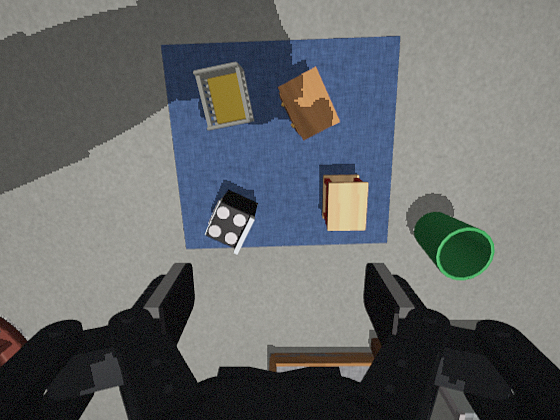

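Wrist view: cot at px (225,95), dresser (308,102, turned about 25°, seems to have been nudged), stove (231,220), table (345,203). The pot sits at (455,240). I'll fit box silhouettes to the outlines.

```bash
cat >> h.py <<'E'
from scipy.optimize import minimize
D=dict(dresser=(.040,.052,.075),cot=(.045,.058,.064),table_mini=(.044,.056,.054),stove=(.042,.046,.058))
def fit(s,n,cam,x0=None,z0=.003,yaws=None):
    r=manip.outline_of(n,cam)
    if not r: return None
    m=np.array(r[0]['region']).astype(np.uint8)
    d=D[n]
    if x0 is None:
        v,u=np.nonzero(m); x0=ray(s,(u.mean(),v.mean()),z0+d[2]/2)[:2]
    def sil(p):
        c,si=np.cos(p[2]),np.sin(p[2]);P=[]
        for a in(-.5,.5):
            for b in(-.5,.5):
                for z in(0,d[2]): P.append(proj(s,[p[0]+c*a*d[0]-si*b*d[1],p[1]+si*a*d[0]+c*b*d[1],z0+z]))
        h=cv2.convexHull(np.array(P,np.float32))
        q=np.zeros((420,560),np.uint8);cv2.fillConvexPoly(q,np.round(h*16).astype(np.int32),1,shift=4);return q
    def cost(p):
        q=sil(p);return 1-(q&m).sum()/max(1,(q|m).sum())
    best=None
    for y in (np.arange(-9,9)*np.pi/18 if yaws is None else yaws):
        p0=np.array([x0[0],x0[1],y])
        o=minimize(cost,p0,method='Nelder-Mead',options=dict(initial_simplex=[p0,p0+[.008,0,0],p0+[0,.008,0],p0+[0,0,.15]],xatol=1e-4,fatol=1e-4))
        if best is None or o.fun<best.fun: best=o
    return best.x,1-best.fun,r[0]['conf'],int(m.sum())
E
python3 - <<'E'
from h import *
s=snap('wrist')
for n in D:
    r=fit(s,n,'wrist'); print(n,r)
E
```

```text
dresser (array([0.5151, 0.3812, 0.4792]), np.float64(0.9523076923076923), 0.63, 2557)
cot (array([0.4306, 0.3888, 0.2167]), np.float64(0.9017013232514177), 0.77, 2863)
table_mini (array([0.5641, 0.2719, 0.0781]), np.float64(0.9084148727984345), 0.7, 2321)
stove (array([0.5767, 0.0513, 1.1147]), np.float64(0.3229717127758782), 0.7, 1957)
```

```bash
python3 - <<'E'
from h import *
s=snap('wrist')
for r in manip.outline_of('stove','wrist'):
    m=np.array(r['region']);v,u=np.nonzero(m);print(r['conf'],m.sum(),u.mean(),v.mean(),u.min(),u.max(),v.min(),v.max())
print(fit(s,'stove','wrist',x0=(.43,.252),yaws=[-.7,-.45,-.2]))
print(fit(s,'table_mini','wrist'))
for p in [(257,213),(238,252),(205,243),(222,200)]: print(ray(s,p,.056)[:2])
E
```

```text
0.92 2007 231.0842052815147 220.1803687095167 205 256 191 253
(array([ 0.4307,  0.251 , -0.4425]), np.float64(0.935064935064935), 0.92, 2007)
(array([ 0.5637,  0.2729, -0.0008]), np.float64(0.9548813691170751), 0.61, 2455)
[0.4629 0.2656]
[0.4397 0.2177]
[0.4018 0.2291]
[0.4241 0.2808]
```

Request:
carry_out([
  [[-1.5,-1.5,3,0.11,0.75],[-3,-3,6,0.22,0.75],[-4.2,-4.4,9,0.33,0.75],[-5.2,-5.5,12,0.44,0.75],[-5.2,-5.5,15,0.44,0.75],[-5.2,-5.5,17,0.44,0.75],[-5.2,-5.5,18,0.44,0.75],[-5.2,-5.5,18,0.44,0.75]],
])

```text
time_s: 11.62
eef_pos: [0.4302, 0.2506, 0.1122]
ee_rot: [[0.426, 0.905, -0.003], [0.905, -0.426, -0.001], [-0.002, -0.003, -1.0]]
ft_force: [-0.1, 0.0, 0.9]
finger_gap: 0.0642
grip_force: 0.0
```

```bash
python3 - <<'E'
from h import *
st=manip.sense();R=np.array(st['ee_rot']);print(st['eef_pos'],R,st['finger_gap'])
s=snap('wrist','w4.png')
s=snap('side'); print(fit(s,'stove','side',x0=(.43,.252),yaws=[-.7,-.45,-.2]))
s=snap('scene'); print(fit(s,'stove','scene',x0=(.43,.252),yaws=[-.7,-.45,-.2]))
E
```

```text
[0.4302 0.2506 0.1122] [[ 0.4259  0.9048 -0.0033]
 [ 0.9048 -0.4259 -0.0009]
 [-0.0022 -0.0026 -1.    ]] 0.06424062869280799
(array([ 0.4256,  0.2557, -0.1109]), np.float64(0.827893175074184), 0.7, 280)
(array([ 0.4278,  0.2491, -0.3617]), np.float64(0.8869346733668342), 0.53, 357)
```

View pics/w4.png

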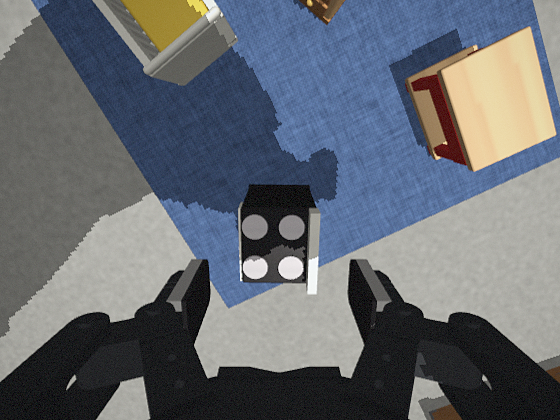

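The stove is square and centred between the pads (px ~279,245). I'll descend and close gently.

Request:
carry_out([
  [[0,0,2,0,0.75],[0,0,4,0,0.75],[0,0,5.5,0,0.7],[0,0,6.1,0,0.65],[0,0,6.1,0,0.6],[0,0,6.1,0,0.57],[0,0,6.1,0,0.54],[0,0,6.1,0,0.52],[0,0,6.1,0,0.51],[0,0,6.1,0,0.5],[0,0,6.1,0,0.5],[0,0,6.1,0,0.5]],
])

```text
time_s: 12.87
eef_pos: [0.4317, 0.251, 0.0535]
ee_rot: [[0.426, 0.905, 0.001], [0.905, -0.426, -0.0], [0.0, 0.0, -1.0]]
ft_force: [-0.6, 0.2, -0.6]
finger_gap: 0.0424
grip_force: 0.0
```

Request:
carry_out([
  [[0,0,0,0,0.497],[0,0,0,0,0.493],[0,0,0,0,0.49],[0,0,0,0,0.49],[0,0,0,0,0.49]],
])

```text
time_s: 13.28
eef_pos: [0.4315, 0.251, 0.0533]
ee_rot: [[0.426, 0.905, -0.0], [0.905, -0.426, -0.0], [-0.0, -0.0, -1.0]]
ft_force: [-2.2, -0.7, 1.3]
finger_gap: 0.0418
grip_force: 5.1
```

Request:
carry_out([
  [[0,0,0,0,0.487],[0,0,0,0,0.484],[0,0,0,0,0.484],[0,0,0,0,0.484]],
])

```text
time_s: 13.62
eef_pos: [0.4316, 0.251, 0.0534]
ee_rot: [[0.426, 0.905, 0.0], [0.905, -0.426, 0.0], [0.0, 0.0, -1.0]]
ft_force: [-0.9, 0.6, 2.0]
finger_gap: 0.0418
grip_force: 21.5
```

Request:
carry_out([
  [[0,0,-0.5,0,0.484],[0,0,-1.5,0,0.484],[0,0,-3,0,0.484],[0,0,-4,0,0.484],[0,0,-4,0,0.484]],
])

```text
time_s: 14.03
eef_pos: [0.4332, 0.2514, 0.0963]
ee_rot: [[0.426, 0.905, 0.004], [0.905, -0.426, 0.001], [0.003, 0.003, -1.0]]
ft_force: [0.6, -0.6, -1.2]
finger_gap: 0.0416
grip_force: 21.6
```

Request:
carry_out([
  [[0,0,-2,0,0.486],[-0.5,0.4,-5,0,0.486],[-2,1.6,-8,0,0.486],[-4.5,3.7,-10,0,0.486],[-7,5.8,-11,0,0.486],[-9.5,7.9,-11,0,0.486],[-12,9.9,-11,0,0.486],[-14.5,12,-11,0,0.486],[-17,14.1,-11,0,0.486],[-19.5,16.1,-11,0,0.486],[-22,18.2,-11,0,0.486],[-24.5,20.3,-11,0,0.486]],
])

```text
time_s: 15.03
eef_pos: [0.511, -0.0588, 0.2032]
ee_rot: [[0.426, 0.905, 0.0], [0.905, -0.426, -0.0], [0.0, 0.0, -1.0]]
ft_force: [1.1, 0.4, -2.3]
finger_gap: 0.0416
grip_force: 21.6
```

Request:
carry_out([
  [[-2.5,2.1,0,-0.06,0.486],[-5,4.1,0,-0.12,0.486],[-7.5,6.2,0,-0.18,0.486],[-10,8.3,0,-0.24,0.486],[-12,10,0,-0.3,0.486],[-13,10.7,0,-0.36,0.486],[-13,10.7,0,-0.4,0.486],[-13,10.7,0,-0.44,0.486],[-13,10.7,0,-0.44,0.486],[-13,10.7,0,-0.44,0.486]],
])

```text
time_s: 15.87
eef_pos: [0.5522, -0.2203, 0.203]
ee_rot: [[0.001, 1.0, -0.0], [1.0, -0.001, 0.0], [0.0, -0.0, -1.0]]
ft_force: [0.9, 0.1, -1.1]
finger_gap: 0.0418
grip_force: 21.6
```

```bash
python3 - <<'E'
from h import *
st=manip.sense();R=np.array(st['ee_rot']);print(st['eef_pos'],R,st['finger_gap'],st['grip_force'],st['ft_force'])
s=snap('wrist','w5.png')
for n in ['tray_floor','case']: print(n,[(np.round(r['point'],4).tolist(),round(r['conf'],2)) for r in manip.spot_point(n,'wrist')[:2]])
E
```

```text
[ 0.5522 -0.2203  0.203 ] [[ 0.0013  1.     -0.0003]
 [ 1.     -0.0013  0.0002]
 [ 0.0002 -0.0003 -1.    ]] 0.041831207419151265 21.554553508758545 [ 0.9209  0.0722 -1.0785]
tray_floor [([0.5537, -0.1189, 0.0111], 0.91), ([0.6119, -0.2755, 0.0375], 0.67)]
case [([0.6223, -0.1155, 0.0001], 0.95), ([0.6086, -0.2732, 0.0931], 0.58)]
```

View pics/w5.png

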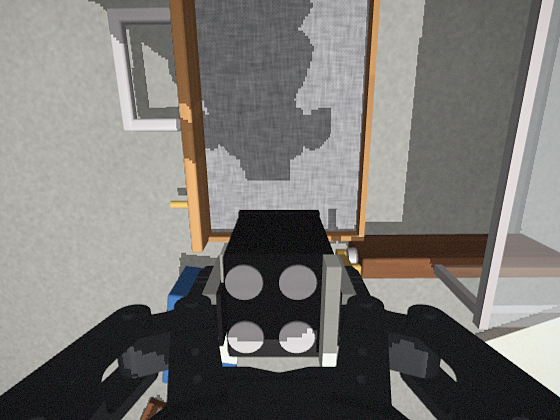

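Stove held level; the tray's -y lip is at rows ~232–250 (px 362,240). I'll compute the tray corners exactly.

```bash
python3 - <<'E'
from h import *
s=snap('wrist')
print('floor -y edge/back corner',ray(s,(357,232),.012),'lip outer',ray(s,(364,241),.026))
print('panel front',[ray(s,p,.052)[:2] for p in [(172,20),(193,250)]],'back lip outer',[ray(s,p,.026)[:2] for p in [(379,20),(366,235)]])
print('hook',ray(s,(352,262),.095))
E
```

```text
floor -y edge/back corner [ 0.6312 -0.2625  0.012 ] lip outer [ 0.635  -0.2665  0.026 ]
panel front [array([ 0.4757, -0.0837]), array([ 0.4773, -0.2644])] back lip outer [array([ 0.6328, -0.0776]), array([ 0.6364, -0.2603])]
hook [ 0.608  -0.2554  0.095 ]
```

Request:
carry_out([
  [[0.3,0.3,2,0,0.486],[0.6,0.6,5,0,0.486],[0.6,0.6,8,0,0.486],[0.6,0.6,10,0,0.486],[0.6,0.6,11.5,0,0.486],[0.6,0.6,12.5,0,0.486],[0.6,0.6,13,0,0.486],[0.6,0.6,13.3,0,0.486],[0.6,0.6,13.5,0,0.486],[0.6,0.6,13.5,0,0.486]],
])

```text
time_s: 16.9
eef_pos: [0.5587, -0.2146, 0.069]
ee_rot: [[0.0, 1.0, 0.001], [1.0, -0.0, -0.001], [-0.001, 0.001, -1.0]]
ft_force: [1.6, -0.2, -0.9]
finger_gap: 0.0417
grip_force: 21.6
```

Request:
carry_out([
  [[0,0,0.1,0,0.486],[0,0,0.2,0,0.486],[0,0,0.3,0,0.486],[0,0,0.3,0,0.486],[0,0,0.3,0,0.486]],
])

```text
time_s: 17.32
eef_pos: [0.5583, -0.2144, 0.0654]
ee_rot: [[0.0, 1.0, 0.0], [1.0, -0.0, -0.0], [-0.0, 0.0, -1.0]]
ft_force: [0.2, -0.8, -0.7]
finger_gap: 0.0413
grip_force: 21.6
```

Request:
carry_out([
  [[0,0,0.06,0,0.486],[0,0,0.12,0,0.486],[0,0,0.18,0,0.486],[0,0,0.24,0,0.486],[0,0,0.24,0,0.486],[0,0,0.24,0,0.486]],
])

```text
time_s: 17.82
eef_pos: [0.5582, -0.2143, 0.0628]
ee_rot: [[-0.0, 1.0, -0.0], [1.0, 0.0, 0.0], [0.0, -0.0, -1.0]]
ft_force: [0.2, -0.0, -1.9]
finger_gap: 0.0419
grip_force: 21.6
```

Request:
carry_out([
  [[0,0,0.04,0,0.486],[0,0,0.08,0,0.486],[0,0,0.08,0,0.486]],
])

```text
time_s: 18.07
eef_pos: [0.5584, -0.2144, 0.0624]
ee_rot: [[0.0, 1.0, 0.0], [1.0, -0.0, -0.0], [-0.0, 0.0, -1.0]]
ft_force: [-0.9, 1.2, 1.1]
finger_gap: 0.0415
grip_force: 21.9
```

Request:
carry_out([
  [[0,0,0.03,0,0.486],[0,0,0.03,0,0.49],[0,0,0.03,0,0.5],[0,0,0.03,0,0.52],[0,0,0.03,0,0.56],[0,0,0.03,0,0.6],[0,0,0.03,0,0.6],[0,0,-1.5,0,0.6],[0,0,-4,0,0.6],[0,0,-8,0,0.6],[0,0,-12,0,0.6],[0,0,-15,0,0.6]],
])

```text
time_s: 19.07
eef_pos: [0.5586, -0.2145, 0.2155]
ee_rot: [[-0.0, 1.0, 0.002], [1.0, 0.0, -0.001], [-0.001, 0.002, -1.0]]
ft_force: [-0.4, -0.9, 1.4]
finger_gap: 0.0512
grip_force: 0.0
```

Request:
carry_out([
  [[3,0,-1,0,0.7],[7,-0.5,-3,0,0.8],[11,-1,-5,0,0.9],[15,-1.5,-7,0,0.9],[19,-2,-8,0,0.9],[23,-2.5,-8,0,0.9],[27,-3,-8,0,0.9],[31,-3.5,-8,0,0.9],[35,-4,-8,0,0.9],[39,-4.5,-8,0,0.9],[43,-5.5,-8,0,0.9],[46.5,-6,-8,0,0.9]],
])

```text
time_s: 20.07
eef_pos: [0.4971, 0.253, 0.2923]
ee_rot: [[-0.001, 1.0, 0.0], [1.0, 0.001, 0.0], [0.0, 0.0, -1.0]]
ft_force: [1.7, -0.4, -0.3]
finger_gap: 0.077
grip_force: 0.0
```

Request:
carry_out([
  [[1.5,0,0,0,0.75],[3,0,0,0,0.75],[4,0,0,0,0.75],[4,0,0,0,0.75],[4,0,0,0,0.75]],
])

```text
time_s: 20.48
eef_pos: [0.4983, 0.2905, 0.2919]
ee_rot: [[-0.0, 1.0, -0.0], [1.0, 0.0, -0.0], [-0.0, -0.0, -1.0]]
ft_force: [0.8, 0.3, 0.7]
finger_gap: 0.0644
grip_force: 0.0
```

```bash
python3 - <<'E'
from h import *
st=manip.sense();R=np.array(st['ee_rot']);print(st['eef_pos'],R[:2,1],st['finger_gap'])
s=snap('wrist','w6.png')
for n in ['dresser','cot','table_mini']: print(n,fit(s,n,'wrist'))
s=snap('scene','s6.png')
for n in D: print(n,[(np.round(r['point'],4).tolist(),round(r['conf'],2)) for r in manip.spot_point(n,'scene')[:2]])
E
```

```text
[0.4983 0.2905 0.2919] [1.     0.0005] 0.06438113474908932
dresser (array([0.5149, 0.3826, 0.459 ]), np.float64(0.9293361884368309), 0.7, 2779)
cot (array([0.4309, 0.3884, 0.1846]), np.float64(0.9032536711776562), 0.92, 3137)
table_mini (array([0.5638, 0.2724, 0.075 ]), np.float64(0.92018779342723), 0.89, 2352)
dresser [([0.5171, 0.3864, 0.0003], 0.71)]
cot [([0.4252, 0.3888, 0.0037], 0.85)]
table_mini [([0.5606, 0.2745, 0.0043], 0.88)]
stove [([0.5585, -0.2183, 0.0128], 0.68)]
```

Request:
carry_out([
  [[-0.6,2.2,3,-0.02,0.75],[-1.2,4.4,6.5,-0.04,0.75],[-1.8,6.6,10,-0.05,0.75],[-1.8,6.6,13,-0.05,0.75],[-1.8,6.6,16,-0.05,0.75],[-1.8,6.6,18.5,-0.05,0.75],[-1.8,6.6,20.5,-0.05,0.75],[-1.8,6.6,22,-0.05,0.75],[-1.8,6.6,23,-0.05,0.73],[-1.8,6.6,23.6,-0.05,0.7],[-1.8,6.6,23.9,-0.05,0.65],[-1.8,6.6,23.9,-0.05,0.6]],
])

```text
time_s: 21.93
eef_pos: [0.5644, 0.2727, 0.0532]
ee_rot: [[-0.05, 0.999, 0.0], [0.999, 0.05, 0.0], [0.0, 0.0, -1.0]]
ft_force: [0.8, -0.4, -0.1]
finger_gap: 0.0514
grip_force: 0.0
```

Request:
carry_out([
  [[0,0,0,0,0.57],[0,0,0,0,0.55],[0,0,0,0,0.535],[0,0,0,0,0.525],[0,0,0,0,0.518],[0,0,0,0,0.513],[0,0,0,0,0.513],[0,0,0,0,0.513]],
])

```text
time_s: 22.6
eef_pos: [0.5646, 0.2728, 0.0538]
ee_rot: [[-0.05, 0.999, 0.001], [0.999, 0.05, 0.0], [0.0, 0.001, -1.0]]
ft_force: [-1.6, -0.3, 5.6]
finger_gap: 0.0443
grip_force: 11.5
```

Request:
carry_out([
  [[0,0,-0.4,0,0.511],[0,0,-1.5,0,0.511],[0,0,-4,0,0.511],[-0.5,0,-7,0,0.511],[-2.5,-0.2,-10,0,0.511],[-5.5,-0.4,-12,0,0.511],[-9,-0.6,-13,0,0.511],[-12.5,-0.8,-13,0,0.511],[-16,-1.1,-13,0,0.511],[-19.5,-1.3,-13,0,0.511],[-23,-1.6,-13,0,0.511],[-26.5,-1.8,-13,0,0.511]],
])

```text
time_s: 23.6
eef_pos: [0.5592, 0.0055, 0.184]
ee_rot: [[-0.05, 0.999, 0.001], [0.999, 0.05, -0.0], [-0.0, 0.001, -1.0]]
ft_force: [0.2, 0.9, -0.9]
finger_gap: 0.0438
grip_force: 15.2
```

Request:
carry_out([
  [[-3.5,-0.2,0,0.02,0.511],[-7,-0.5,0,0.04,0.511],[-10.5,-0.8,0,0.05,0.511],[-13.5,-0.9,0,0.05,0.511],[-15.4,-1.1,0,0.05,0.511],[-15.9,-1.1,0,0.05,0.511],[-15.9,-1.1,0,0.05,0.511],[-15.9,-1.1,0,0.05,0.511]],
])

```text
time_s: 24.27
eef_pos: [0.5565, -0.1518, 0.1835]
ee_rot: [[0.0, 1.0, 0.0], [1.0, -0.0, 0.0], [0.0, 0.0, -1.0]]
ft_force: [0.7, -0.6, -0.4]
finger_gap: 0.0437
grip_force: 15.2
```

Request:
carry_out([
  [[0,0,2,0,0.511],[0,0,5,0,0.511],[0,0,7.5,0,0.511],[0,0,9.5,0,0.511],[0,0,10.8,0,0.511],[0,0,11.4,0,0.511],[0,0,11.6,0,0.511],[0,0,11.7,0,0.511],[0,0,11.75,0,0.511],[0,0,11.8,0,0.511],[0,0,11.85,0,0.511],[0,0,11.85,0,0.511]],
])

```text
time_s: 25.27
eef_pos: [0.5568, -0.1524, 0.0652]
ee_rot: [[0.0, 1.0, 0.001], [1.0, -0.0, -0.0], [-0.0, 0.001, -1.0]]
ft_force: [0.4, -0.3, -1.0]
finger_gap: 0.044
grip_force: 15.2
```

Request:
carry_out([
  [[0,0,0.05,0,0.511],[0,0,0.1,0,0.511],[0,0,0.15,0,0.511],[0,0,0.15,0,0.511]],
])

```text
time_s: 25.6
eef_pos: [0.5564, -0.1522, 0.063]
ee_rot: [[0.0, 1.0, -0.0], [1.0, -0.0, 0.0], [0.0, -0.0, -1.0]]
ft_force: [-0.2, -0.7, -1.4]
finger_gap: 0.0442
grip_force: 15.2
```

Request:
carry_out([
  [[0,0,0.04,0,0.511],[0,0,0.07,0,0.511],[0,0,0.07,0,0.511]],
])

```text
time_s: 25.85
eef_pos: [0.5566, -0.1523, 0.0628]
ee_rot: [[-0.0, 1.0, 0.0], [1.0, 0.0, -0.0], [-0.0, 0.0, -1.0]]
ft_force: [-2.1, 1.3, 4.0]
finger_gap: 0.0438
grip_force: 15.6
```

Request:
carry_out([
  [[0,0,0,0,0.515],[0,0,0,0,0.52],[0,0,0,0,0.54],[0,0,0,0,0.58],[0,0,0,0,0.62],[0,0,0,0,0.62],[0,0,-1.5,0,0.62],[0,0,-4,0,0.62],[0,0,-8,0,0.62],[0,0,-12,0,0.62],[0,0,-15,0,0.62]],
])

```text
time_s: 26.77
eef_pos: [0.5568, -0.1523, 0.2157]
ee_rot: [[-0.0, 1.0, 0.002], [1.0, 0.0, -0.001], [-0.001, 0.002, -1.0]]
ft_force: [1.8, -0.5, 0.2]
finger_gap: 0.0532
grip_force: 0.0
```

Request:
carry_out([
  [[3,0,-1,0,0.7],[7,-1,-3,0,0.7],[11,-2,-5,0,0.7],[15,-3,-7,0,0.7],[19,-4,-8,0,0.7],[23,-5,-8,0,0.7],[27,-6,-8,0,0.7],[31,-6,-8,0,0.7],[35,-6,-8,0,0.7],[39,-6,-8,0,0.7],[43,-6,-8,0,0.7],[46,-6,-8,0,0.7]],
])

```text
time_s: 27.77
eef_pos: [0.4958, 0.3106, 0.2924]
ee_rot: [[-0.001, 1.0, 0.0], [1.0, 0.001, 0.0], [0.0, 0.0, -1.0]]
ft_force: [0.5, -0.0, -0.5]
finger_gap: 0.0597
grip_force: 0.0
```

Request:
carry_out([
  [[0.3,0,0,0,0.7],[0.3,0,0,0,0.7],[0.3,0,0,0,0.7],[0.3,0,0,0,0.7]],
])

```text
time_s: 28.1
eef_pos: [0.4967, 0.3098, 0.2924]
ee_rot: [[0.001, 1.0, 0.0], [1.0, -0.001, -0.0], [-0.0, 0.0, -1.0]]
ft_force: [-0.4, 0.2, 0.4]
finger_gap: 0.0598
grip_force: 0.0
```

```bash
python3 - <<'E'
from h import *
st=manip.sense();R=np.array(st['ee_rot']);print(st['eef_pos'],R[:2,1],st['finger_gap'])
s=snap('wrist','w7.png')
for n in ['dresser','cot']: print(n,fit(s,n,'wrist'))
s=snap('scene','s7.png')
for n in D: print(n,[(np.round(r['point'],4).tolist(),round(r['conf'],2)) for r in manip.spot_point(n,'scene')[:2]])
E
```

```text
[0.4967 0.3098 0.2924] [ 1.    -0.001] 0.059838249908945526
dresser (array([0.5144, 0.3821, 0.4646]), np.float64(0.9413833528722158), 0.94, 2522)
cot None
dresser [([0.5147, 0.385, 0.0056], 0.69)]
cot [([0.4271, 0.3909, 0.0024], 0.8)]
table_mini [([0.5552, -0.1516, 0.0114], 0.53)]
stove [([0.5578, -0.2169, 0.012], 0.75), ([0.3971, -0.5173, 0.0005], 0.36)]
```

View pics/w7.png

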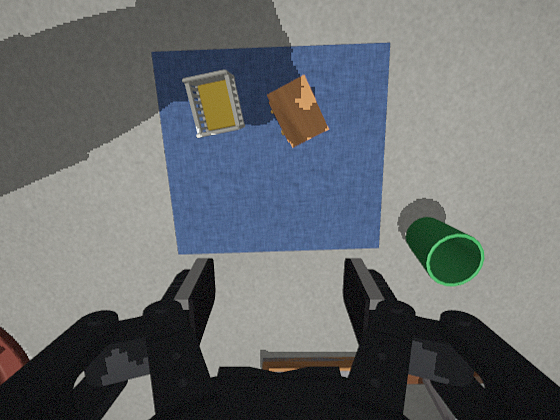

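Mat view: cot at px (213,103), dresser at (298,110), no further shift. Dresser next.

Request:
carry_out([
  [[1.8,0.5,3,-0.11,0.65],[3.6,0.9,6,-0.22,0.65],[5.4,1.4,9,-0.33,0.65],[7.2,1.8,11,-0.43,0.65],[7.2,1.8,13,-0.465,0.65],[7.2,1.8,14,-0.465,0.65],[7.2,1.8,16,-0.465,0.65],[7.2,1.8,18.5,-0.465,0.65],[7.2,1.8,20.5,-0.465,0.65],[7.2,1.8,22,-0.465,0.65],[7.2,1.8,23,-0.465,0.65],[7.2,1.8,23.3,-0.465,0.62]],
])

```text
time_s: 29.5
eef_pos: [0.5139, 0.382, 0.0581]
ee_rot: [[-0.447, 0.895, -0.002], [0.895, 0.447, -0.001], [-0.0, -0.002, -1.0]]
ft_force: [-0.2, -0.2, 0.3]
finger_gap: 0.0533
grip_force: 0.0
```

Request:
carry_out([
  [[0,0,0,0,0.58],[0,0,0,0,0.55],[0,0,0,0,0.52],[0,0,0,0,0.5],[0,0,0,0,0.485],[0,0,0,0,0.475],[0,0,0,0,0.468],[0,0,0,0,0.465],[0,0,0,0,0.465],[0,0,0,0,0.465]],
])

```text
time_s: 30.33
eef_pos: [0.5149, 0.3829, 0.0599]
ee_rot: [[-0.448, 0.894, 0.001], [0.894, 0.448, 0.0], [-0.0, 0.001, -1.0]]
ft_force: [-0.0, 0.3, 4.7]
finger_gap: 0.0399
grip_force: 10.2
```

Request:
carry_out([
  [[0,0,-0.4,0,0.463],[0,0,-1.5,0,0.463],[0,0,-4,0,0.463],[-0.5,-0.2,-7,0,0.463],[-2,-0.8,-10,0,0.463],[-5,-1.9,-12,0,0.463],[-8,-3,-13,0,0.463],[-11,-4.2,-13,0,0.463],[-14,-5.3,-13,0,0.463],[-17,-6.4,-13,0,0.463],[-20,-7.6,-13,0,0.463],[-23,-8.7,-13,0,0.463]],
])

```text
time_s: 31.33
eef_pos: [0.5395, 0.1367, 0.1901]
ee_rot: [[-0.449, 0.894, 0.0], [0.894, 0.449, -0.0], [-0.0, 0.0, -1.0]]
ft_force: [1.4, -0.1, -1.1]
finger_gap: 0.0397
grip_force: 15.6
```

Request:
carry_out([
  [[-3,-1.1,0,0.07,0.463],[-6,-2.3,0,0.14,0.463],[-9,-3.4,0,0.21,0.463],[-12,-4.6,0,0.28,0.463],[-14,-5.3,0,0.35,0.463],[-14.7,-5.6,0,0.42,0.463],[-14.7,-5.6,0,0.465,0.463],[-14.7,-5.6,0,0.465,0.463],[-14.7,-5.6,0,0.465,0.463]],
])

```text
time_s: 32.08
eef_pos: [0.5556, -0.0183, 0.1898]
ee_rot: [[-0.001, 1.0, 0.0], [1.0, 0.001, 0.0], [0.0, 0.0, -1.0]]
ft_force: [0.5, 0.1, -0.6]
finger_gap: 0.0397
grip_force: 15.6
```

Request:
carry_out([
  [[0,0,2,0,0.463],[0,0,5,0,0.463],[0,0,7.5,0,0.463],[0,0,9.5,0,0.463],[0,0,10.8,0,0.463],[0,0,11.4,0,0.463],[0,0,11.6,0,0.463],[0,0,11.7,0,0.463],[0,0,11.75,0,0.463],[0,0,11.8,0,0.463],[0,0,11.85,0,0.463],[0,0,11.85,0,0.463]],
])

```text
time_s: 33.08
eef_pos: [0.5562, -0.0185, 0.0716]
ee_rot: [[-0.0, 1.0, 0.001], [1.0, 0.0, -0.0], [-0.0, 0.001, -1.0]]
ft_force: [-0.1, -0.1, -1.2]
finger_gap: 0.0397
grip_force: 15.6
```

Request:
carry_out([
  [[0,0,0.05,0,0.463],[0,0,0.1,0,0.463],[0,0,0.15,0,0.463],[0,0,0.2,0,0.463],[0,0,0.2,0,0.463],[0,0,0.2,0,0.463]],
])

```text
time_s: 33.58
eef_pos: [0.5558, -0.0184, 0.0689]
ee_rot: [[0.0, 1.0, 0.0], [1.0, -0.0, -0.0], [-0.0, 0.0, -1.0]]
ft_force: [0.2, -0.2, -0.1]
finger_gap: 0.0398
grip_force: 15.6
```

Just touching. Down 0.5 mm more, release, and look for the cot.

Request:
carry_out([
  [[0,0,0.04,0,0.463],[0,0,0.04,0,0.465],[0,0,0.04,0,0.47],[0,0,0.04,0,0.49],[0,0,0.04,0,0.53],[0,0,0.04,0,0.57],[0,0,0.04,0,0.57],[0,0,-1.5,0,0.57],[0,0,-4,0,0.57],[0,0,-8,0,0.57],[0,0,-12,0,0.57],[0,0,-15,0,0.57]],
])

```text
time_s: 34.58
eef_pos: [0.556, -0.0184, 0.2222]
ee_rot: [[-0.0, 1.0, 0.002], [1.0, 0.0, -0.001], [-0.001, 0.002, -1.0]]
ft_force: [1.0, 0.1, 0.1]
finger_gap: 0.0481
grip_force: 0.0
```

Request:
carry_out([
  [[3,-1,-1,0,0.75],[6,-2,-3,0,0.75],[9,-3,-5,0,0.75],[12,-4,-7,0,0.75],[15,-5,-7,0,0.75],[18,-6,-7,0,0.75],[21,-7,-7,0,0.75],[24,-8,-7,0,0.75],[27,-9,-7,0,0.75],[30,-10,-7,0,0.75],[32.5,-11,-7,0,0.75],[32.5,-11,-7,0,0.75]],
])

```text
time_s: 35.58
eef_pos: [0.4438, 0.3103, 0.2889]
ee_rot: [[-0.004, 1.0, -0.0], [1.0, 0.004, 0.001], [0.001, -0.0, -1.0]]
ft_force: [0.3, 0.4, -0.4]
finger_gap: 0.064
grip_force: 0.0
```

Request:
carry_out([
  [[0,0,0,0,0.75],[0,0,0,0,0.75],[0,0,0,0,0.75]],
])

```text
time_s: 35.83
eef_pos: [0.4462, 0.3059, 0.2888]
ee_rot: [[0.001, 1.0, 0.0], [1.0, -0.001, -0.0], [-0.0, 0.0, -1.0]]
ft_force: [-0.2, -1.1, 0.3]
finger_gap: 0.064
grip_force: 0.0
```

```bash
python3 - <<'E'
from h import *
st=manip.sense();R=np.array(st['ee_rot']);print(st['eef_pos'],R[:2,1],st['finger_gap'])
for i in range(2):
    s=snap('wrist','w8.png')
    print('cot',fit(s,'cot','wrist'),[(np.round(r['point'],4).tolist(),round(r['conf'],2)) for r in manip.spot_point('cot','wrist')[:2]])
s=snap('scene','s8.png')
for n in D: print(n,[(np.round(r['point'],4).tolist(),round(r['conf'],2)) for r in manip.spot_point(n,'scene')[:2]])
E
```

```text
[0.4462 0.3059 0.2888] [ 1.    -0.001] 0.06395534885811316
cot (array([0.4293, 0.3887, 0.1808]), np.float64(0.9472623446422573), 0.92, 2820) [([0.4292, 0.3923, 0.0033], 0.84)]
cot (array([0.4294, 0.3886, 0.1828]), np.float64(0.9108344549125168), 0.6, 2707) []
dresser [([0.5574, -0.0174, 0.0141], 0.6)]
cot [([0.4285, 0.3884, 0.0023], 0.72)]
table_mini [([0.5522, -0.1487, 0.0117], 0.65), ([0.6257, -0.1151, -0.0006], 0.49)]
stove [([0.5605, -0.2184, 0.0157], 0.77)]
```

Request:
carry_out([
  [[2.5,-0.5,3,-0.09,0.75],[5,-1,6,-0.185,0.75],[7.5,-1.5,9,-0.185,0.75],[8.3,-1.6,12,-0.185,0.75],[8.3,-1.6,14.5,-0.185,0.75],[8.3,-1.6,17,-0.185,0.75],[8.3,-1.6,19,-0.185,0.75],[8.3,-1.6,21,-0.185,0.75],[8.3,-1.6,22.5,-0.185,0.75],[8.3,-1.6,23.5,-0.185,0.73],[8.3,-1.6,24,-0.185,0.68],[8.3,-1.6,24,-0.185,0.63]],
])

```text
time_s: 37.38
eef_pos: [0.4293, 0.3894, 0.0481]
ee_rot: [[-0.184, 0.983, -0.001], [0.983, 0.184, -0.001], [-0.0, -0.001, -1.0]]
ft_force: [0.4, -0.5, 0.8]
finger_gap: 0.0537
grip_force: 0.0
```

Request:
carry_out([
  [[0,0,0,0,0.6],[0,0,0,0,0.58],[0,0,0,0,0.56],[0,0,0,0,0.545],[0,0,0,0,0.535],[0,0,0,0,0.528],[0,0,0,0,0.525],[0,0,0,0,0.525],[0,0,0,0,0.525]],
])

```text
time_s: 38.13
eef_pos: [0.4299, 0.3898, 0.0492]
ee_rot: [[-0.184, 0.983, 0.0], [0.983, 0.184, 0.0], [0.0, 0.0, -1.0]]
ft_force: [-1.1, -0.8, 3.2]
finger_gap: 0.0449
grip_force: 5.4
```

Request:
carry_out([
  [[0,0,0,0,0.521],[0,0,0,0,0.521],[0,0,-0.4,0,0.521],[0,0,-1.5,0,0.521],[0,0,-4,0,0.521],[-0.5,0,-7,0,0.521],[-2.5,0.2,-10,0,0.521],[-5.5,0.4,-12,0,0.521],[-9,0.7,-14,0,0.521],[-12.5,1,-14,0,0.521],[-16,1.2,-14,0,0.521],[-19.5,1.5,-14,0,0.521]],
])

```text
time_s: 39.13
eef_pos: [0.4807, 0.1993, 0.1903]
ee_rot: [[-0.184, 0.983, 0.002], [0.983, 0.184, 0.0], [-0.0, 0.002, -1.0]]
ft_force: [0.5, -0.7, -0.2]
finger_gap: 0.0447
grip_force: 16.1
```

Request:
carry_out([
  [[-3.5,0.3,0,0.03,0.521],[-7,0.5,0,0.06,0.521],[-10.5,0.8,0,0.09,0.521],[-14,1.1,0,0.12,0.521],[-17.5,1.3,0,0.15,0.521],[-21,1.6,0,0.185,0.521],[-24.5,1.8,0,0.185,0.521],[-27,2,0,0.185,0.521],[-28.9,2.2,0,0.185,0.521],[-29.4,2.2,0,0.185,0.521],[-29.4,2.2,0,0.185,0.521],[-29.4,2.2,0,0.185,0.521]],
])

```text
time_s: 40.13
eef_pos: [0.5558, -0.0836, 0.1892]
ee_rot: [[0.0, 1.0, -0.0], [1.0, -0.0, 0.0], [0.0, -0.0, -1.0]]
ft_force: [-1.1, 1.4, -1.7]
finger_gap: 0.0449
grip_force: 16.1
```

```bash
python3 - <<'E'
from h import *
st=manip.sense();print(st['eef_pos'],st['grip_force'],np.array(st['ee_rot'])[:2,1])
s=snap('wrist','w9.png')
for n,x in [('dresser',(.556,-.018)),('table_mini',(.556,-.152)),('stove',(.558,-.214)),('cot',None)]:
  try: print(n,fit(s,n,'wrist',z0=.012,x0=x,yaws=[-.15,0,.15]) if x else '',[(np.round(r['point'],4).tolist(),round(r['conf'],2)) for r in manip.spot_point(n,'wrist')[:2]])
  except Exception as e: print(n,e)
E
```

```text
[ 0.5558 -0.0836  0.1892] 16.092023849487305 [ 1.     -0.0001]
dresser None [([0.5544, -0.0213, 0.0184], 0.74)]
table_mini None []
stove None [([0.4282, -0.1198, 0.037], 0.25)]
cot  [([0.5579, -0.0828, 0.1439], 0.63)]
```

View pics/w9.png

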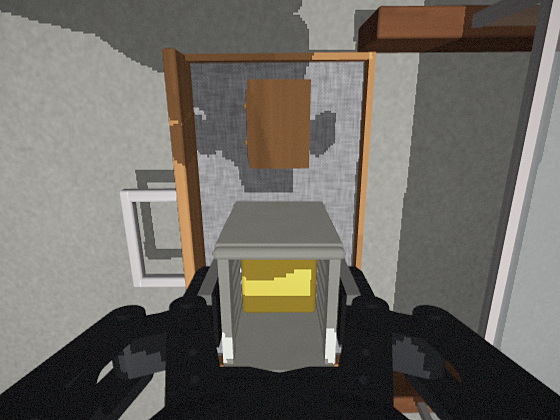

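The dresser stands upright and square at px (278,123); the cot is held level. I'll set it down.

Request:
carry_out([
  [[0,0,2,0,0.521],[0,0,5,0,0.521],[0,0,8,0,0.521],[0,0,10,0,0.521],[0,0,11.5,0,0.521],[0,0,12.3,0,0.521],[0,0,12.6,0,0.521],[0,0,12.7,0,0.521],[0,0,12.75,0,0.521],[0,0,12.8,0,0.521],[0,0,12.85,0,0.521],[0,0,12.85,0,0.521]],
])

```text
time_s: 41.53
eef_pos: [0.5565, -0.0843, 0.0611]
ee_rot: [[-0.0, 1.0, 0.001], [1.0, 0.0, -0.0], [-0.0, 0.001, -1.0]]
ft_force: [0.6, 0.6, -1.4]
finger_gap: 0.045
grip_force: 16.0
```

Request:
carry_out([
  [[0,0,0.05,0,0.521],[0,0,0.1,0,0.521],[0,0,0.15,0,0.521],[0,0,0.2,0,0.521],[0,0,0.2,0,0.521],[0,0,0.2,0,0.521]],
])

```text
time_s: 42.03
eef_pos: [0.556, -0.0842, 0.0584]
ee_rot: [[-0.0, 1.0, -0.0], [1.0, 0.0, 0.0], [0.0, -0.0, -1.0]]
ft_force: [-0.4, -0.9, -0.7]
finger_gap: 0.0448
grip_force: 16.1
```

Request:
carry_out([
  [[0,0,0.03,0,0.521],[0,0,0.06,0,0.521],[0,0,0.06,0,0.525],[0,0,0.06,0,0.535],[0,0,0.06,0,0.56],[0,0,0.06,0,0.61],[0,0,0.06,0,0.61],[0,0,-1.5,0,0.61],[0,0,-4,0,0.61],[0,0,-8,0,0.61],[0,0,-12,0,0.61],[0,0,-15,0,0.61]],
])

```text
time_s: 43.03
eef_pos: [0.5564, -0.0843, 0.2117]
ee_rot: [[-0.0, 1.0, 0.002], [1.0, 0.0, -0.001], [-0.001, 0.002, -1.0]]
ft_force: [0.6, -0.6, 1.2]
finger_gap: 0.0519
grip_force: 0.0
```

Request:
carry_out([
  [[-0.5,-2.5,-2,0,0.4],[-1,-5.5,-4,0,0.4],[-2,-8.5,-5,0,0.4],[-3,-11,-5,0,0.4],[-3.4,-12.8,-5,0,0.4],[-3.4,-12.8,-5,0,0.4],[-3.4,-12.8,-5,0,0.4]],
])

```text
time_s: 43.62
eef_pos: [0.4279, -0.1186, 0.2588]
ee_rot: [[0.001, 1.0, 0.001], [1.0, -0.001, -0.001], [-0.001, 0.001, -1.0]]
ft_force: [0.6, 1.5, -0.3]
finger_gap: 0.034
grip_force: 0.0
```

```bash
python3 - <<'E'
from h import *
st=manip.sense();print(st['eef_pos'],st['finger_gap'],np.array(st['ee_rot'])[:2,1])
a=snap('scene')['image'];b=snap('side')['image']
s=snap('wrist')
im=np.hstack([cv2.resize(a[150:300,150:350],(400,300)),cv2.resize(b[150:300,230:430],(400,300))])
cv2.imwrite('pics/c10.png',cv2.cvtColor(im,cv2.COLOR_RGB2BGR))
for c in ['wrist','scene']:
  for n in ['tray_handle','tray_floor']+list(D): print(c,n,[(np.round(r['point'],4).tolist(),round(r['conf'],2)) for r in manip.spot_point(n,c)[:2]])
E
```

```text
[ 0.4279 -0.1186  0.2588] 0.03398383465525448 [ 1.     -0.0014]
wrist tray_handle [([0.4299, -0.1202, 0.0355], 0.77)]
wrist tray_floor [([0.5547, -0.1187, 0.0146], 0.58)]
wrist dresser [([0.5562, -0.0175, 0.0154], 0.57)]
wrist cot [([0.5573, -0.0854, 0.0079], 0.63)]
wrist table_mini [([0.5527, -0.1526, 0.0119], 0.61)]
wrist stove [([0.5581, -0.2136, 0.0168], 0.88)]
scene tray_handle [([0.4249, -0.1217, 0.0393], 0.68)]
scene tray_floor [([0.5588, -0.119, 0.0082], 0.76)]
scene dresser [([0.5564, -0.0168, 0.0124], 0.96)]
scene cot [([0.559, -0.0856, 0.0088], 0.87), ([0.556, -0.0184, 0.01], 0.45)]
scene table_mini [([0.5558, -0.1495, 0.0123], 0.77)]
scene stove [([0.5555, -0.2185, 0.0136], 0.81)]
```

View pics/c10.png

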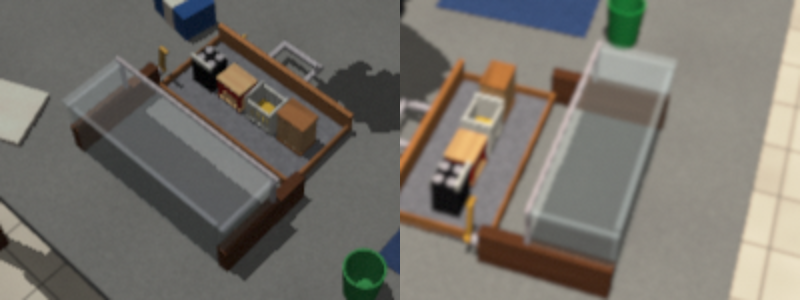

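All four stand upright in a row on the tray (left crop, px 210,65 to 297,125). I'll grip the handle and push in slowly.

Request:
carry_out([
  [[0,0,3,0,0.4],[0,0,7,0,0.4],[0,0,11,0,0.4],[0,0,15,0,0.4],[0,0,18,0,0.4],[0,0,20.5,0,0.4],[0,0,21.4,0,0.3],[0,0,21.4,0,0.2],[0,0,21.4,0,0.14],[0,0,21.4,0,0.12],[0,0,21.4,0,0.1],[0,0,21.4,0,0.09]],
])

```text
time_s: 45.37
eef_pos: [0.4292, -0.1188, 0.0464]
ee_rot: [[-0.0, 1.0, 0.002], [1.0, 0.0, -0.001], [-0.001, 0.002, -1.0]]
ft_force: [-2.1, 1.9, 6.6]
finger_gap: 0.009
grip_force: 53.0
```

Request:
carry_out([
  [[0,0,0,0,0.09],[0,0,0,0,0.09],[0,0.05,0,0,0.09],[0,0.15,0,0,0.09],[0,0.35,0,0,0.09],[0,0.65,0,0,0.09],[0,1.05,0,0,0.09],[0,1.45,0,0,0.09],[0,1.75,0,0,0.09],[0,1.9,0,0,0.09],[0,2,0,0,0.09],[0,2,0,0,0.09]],
])

```text
time_s: 46.37
eef_pos: [0.4495, -0.1187, 0.0464]
ee_rot: [[-0.0, 1.0, 0.003], [1.0, 0.0, -0.001], [-0.001, 0.003, -1.0]]
ft_force: [-0.0, 1.5, 6.5]
finger_gap: 0.0088
grip_force: 53.0
```

Request:
carry_out([
  [[0,0.1,0,0,0.09],[0,0.3,0,0,0.09],[0,0.65,0,0,0.09],[0,1.1,0,0,0.09],[0,1.55,0,0,0.09],[0,2,0,0,0.09],[0,2.45,0,0,0.09],[0,2.9,0,0,0.09],[0,3.35,0,0,0.09],[0,3.7,0,0,0.09],[0,3.9,0,0,0.09],[0,4,0,0,0.09]],
])

```text
time_s: 47.37
eef_pos: [0.4895, -0.1184, 0.0464]
ee_rot: [[-0.001, 1.0, 0.003], [1.0, 0.001, -0.001], [-0.001, 0.003, -1.0]]
ft_force: [-2.0, 2.7, 8.4]
finger_gap: 0.0087
grip_force: 53.2
```

Request:
carry_out([
  [[0,0.1,0,0,0.09],[0,0.3,0,0,0.09],[0,0.65,0,0,0.09],[0,1.1,0,0,0.09],[0,1.55,0,0,0.09],[0,2,0,0,0.09],[0,2.45,0,0,0.09],[0,2.9,0,0,0.09],[0,3.35,0,0,0.09],[0,3.7,0,0,0.09],[0,3.9,0,0,0.09],[0,4,0,0,0.09]],
])

```text
time_s: 48.37
eef_pos: [0.5295, -0.1181, 0.0464]
ee_rot: [[-0.001, 1.0, 0.003], [1.0, 0.001, -0.0], [-0.0, 0.003, -1.0]]
ft_force: [-2.2, 5.2, 8.9]
finger_gap: 0.009
grip_force: 53.2
```

Request:
carry_out([
  [[0,0.1,0,0,0.09],[0,0.3,0,0,0.09],[0,0.65,0,0,0.09],[0,1.1,0,0,0.09],[0,1.55,0,0,0.09],[0,2,0,0,0.09],[0,2.4,0,0,0.09],[0,2.8,0,0,0.09],[0,3.2,0,0,0.09],[0,3.5,0,0,0.09],[0,3.6,0,0,0.09],[0,3.7,0,0,0.09]],
])

```text
time_s: 49.37
eef_pos: [0.5663, -0.1178, 0.0464]
ee_rot: [[-0.001, 1.0, 0.003], [1.0, 0.001, 0.0], [0.0, 0.003, -1.0]]
ft_force: [-1.2, 5.3, 7.8]
finger_gap: 0.0091
grip_force: 53.2
```

Request:
carry_out([
  [[0.02,0.1,0,0,0.09],[0.04,0.2,0,0,0.09],[0.06,0.3,0,0,0.09],[0.08,0.4,0,0,0.09],[0.08,0.5,0,0,0.09],[0.08,0.6,0,0,0.09],[0.08,0.7,0,0,0.09],[0.08,0.8,0,0,0.09],[0.08,0.9,0,0,0.09],[0.08,0.98,0,0,0.09],[0.08,1.05,0,0,0.09],[0.08,1.05,0,0,0.09]],
])

```text
time_s: 50.37
eef_pos: [0.5768, -0.1177, 0.0464]
ee_rot: [[-0.0, 1.0, 0.003], [1.0, 0.0, -0.001], [-0.001, 0.003, -1.0]]
ft_force: [-0.7, 1.8, 5.4]
finger_gap: 0.009
grip_force: 53.0
```

Request:
carry_out([
  [[0,0.05,0,0,0.09],[0,0.1,0,0,0.09],[0,0.15,0,0,0.09],[0,0.2,0,0,0.09],[0,0.2,0,0,0.09],[0,0.2,0,0,0.09]],
])

```text
time_s: 50.87
eef_pos: [0.5782, -0.1177, 0.0464]
ee_rot: [[-0.0, 1.0, 0.001], [1.0, 0.0, -0.001], [-0.001, 0.001, -1.0]]
ft_force: [-5.8, 0.8, 8.4]
finger_gap: 0.0091
grip_force: 53.3
```

Request:
carry_out([
  [[0,0.05,0,0,0.09],[0,0.1,0,0,0.09],[0,0.15,0,0,0.09],[0,0.2,0,0,0.09],[0,0.2,0,0,0.09],[0,0.2,0,0,0.09]],
])

```text
time_s: 51.37
eef_pos: [0.5784, -0.1176, 0.0464]
ee_rot: [[0.0, 1.0, -0.003], [1.0, -0.0, -0.001], [-0.001, -0.003, -1.0]]
ft_force: [-16.1, 0.7, 16.8]
finger_gap: 0.0089
grip_force: 54.5
```

Tray is home (stop force felt). I'll relax, release, and move above the hook.

Request:
carry_out([
  [[0,-0.1,0,0,0.09],[0,-0.22,0,0,0.09],[0,-0.22,0,0,0.11],[0,-0.22,0,0,0.14],[0,-0.22,0,0,0.25],[0,-0.22,0,0,0.35],[0,-0.22,0,0,0.35],[0,-0.22,-2,0,0.35],[0,-0.22,-6,0,0.35],[0,-0.22,-10,0,0.2],[0,-0.22,-13,0,0.1],[0,-0.22,-15,0,0]],
])

```text
time_s: 52.37
eef_pos: [0.5784, -0.1178, 0.1985]
ee_rot: [[-0.0, 1.0, 0.004], [1.0, 0.0, -0.002], [-0.002, 0.004, -1.0]]
ft_force: [0.1, -0.4, -0.5]
finger_gap: 0.0
grip_force: 0.0
```

Request:
carry_out([
  [[-3,0.4,0,0,0],[-6,0.8,0,0,0],[-9,1.2,0,0,0],[-12,1.6,0,0,0],[-15,2,0,0,0],[-18.2,2.5,0,0,0],[-18.2,2.5,0,0,0],[-18.2,2.5,0,0,0]],
])

```text
time_s: 53.03
eef_pos: [0.602, -0.301, 0.1935]
ee_rot: [[0.002, 1.0, -0.001], [1.0, -0.002, 0.001], [0.001, -0.001, -1.0]]
ft_force: [0.3, -0.3, -0.3]
finger_gap: 0.0
grip_force: 0.0
```

```bash
python3 - <<'E'
from h import *
st=manip.sense();print(st['eef_pos'],st['finger_gap'])
for c in ['wrist','scene','side']:
  s=snap(c,c+'11.png')
  for n in ['tray_handle','hook_pivot','hook_end']: print(c,n,[(np.round(r['point'],4).tolist(),round(r['conf'],2)) for r in manip.spot_point(n,c)[:2]])
E
```

```text
[ 0.602  -0.301   0.1935] 2.091844229900258e-05
wrist tray_handle []
wrist hook_pivot [([0.6074, -0.2755, 0.0368], 0.65)]
wrist hook_end [([0.6104, -0.2713, 0.0962], 0.86)]
scene tray_handle [([0.5773, -0.1181, 0.0395], 0.88)]
scene hook_pivot [([0.6123, -0.277, 0.0366], 0.51)]
scene hook_end [([0.6116, -0.2746, 0.0968], 0.55)]
side tray_handle [([0.581, -0.1112, 0.038], 0.75)]
side hook_pivot [([0.6074, -0.2791, 0.0398], 0.54), ([0.4927, 0.3254, 0.003], 0.32)]
side hook_end [([0.6081, -0.2699, 0.095], 0.65)]
```

View pics/wrist11.png

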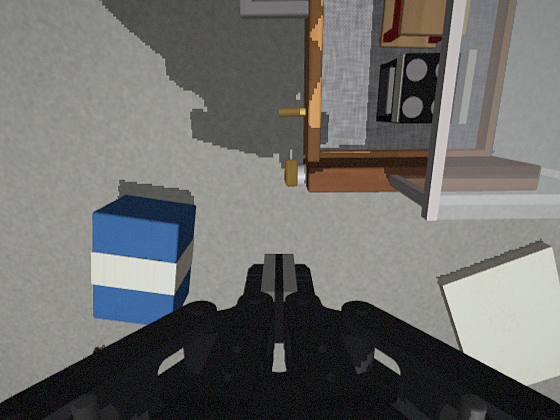

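Hook top at px (291,172), pin at (290,112), rail front edge at column ~308; the stove and table stand upright behind the panel.

```bash
python3 - <<'E'
from h import *
s=snap('wrist')
for nm,p,z in [('hook L',(285,162),.1),('hook R',(297,162),.1),('hook near',(291,185),.1),('pinL',(280,112),.03),('pinR',(305,112),.03),('rail',(308,185),.06),('panel',(306,140),.052),('tipL',(263,262),.1685),('tipR',(296,262),.1685),('tip edge',(280,254),.1685),('box corner',(190,285),.06),('boxc',(195,203),.06)]: print(nm,ray(s,p,z))
print([proj(s,p) for p in [(.609,-.275,.097),(.609,-.277,.035)]])
E
```

```text
hook L [ 0.6071 -0.2574  0.1   ]
hook R [ 0.6148 -0.2574  0.1   ]
hook near [ 0.6112 -0.2725  0.1   ]
pinL [ 0.6042 -0.2268  0.03  ]
pinR [ 0.6247 -0.2267  0.03  ]
rail [ 0.626  -0.2812  0.06  ]
panel [ 0.6242 -0.2475  0.052 ]
tipL [ 0.5956 -0.2949  0.1685]
tipR [ 0.6113 -0.2949  0.1685]
tip edge [ 0.6037 -0.2908  0.1685]
box corner [ 0.5272 -0.3687  0.06  ]
boxc [ 0.5368 -0.2959  0.06  ]
[array([287.5658, 187.7232]), array([285.6046, 173.7647])]
```

Request:
carry_out([
  [[-1.4,0.4,0,0,0],[-1.4,0.4,2.5,0,0],[-1.4,0.4,5,0,0],[-1.4,0.4,7.5,0,0],[-1.4,0.4,8.7,0,0],[-1.4,0.4,8.7,0,0],[-1.4,0.4,8.7,0,0]],
])

```text
time_s: 54.27
eef_pos: [0.6062, -0.3132, 0.1076]
ee_rot: [[-0.0, 1.0, -0.0], [1.0, 0.0, 0.0], [0.0, -0.0, -1.0]]
ft_force: [-0.2, 0.2, 1.1]
finger_gap: -0.0003
grip_force: 0.0
```

Request:
carry_out([
  [[1,0,0,0,0],[2,0,0,0,0],[2.8,0,0.05,0,0],[3.6,0,0.15,0,0],[4.5,0,0.35,0,0],[5,0,0.65,0,0],[5.5,0,0.97,0,0],[6,0,1.4,0,0],[6.35,0,1.8,0,0],[6.65,0,2.3,0,0],[6.9,0,2.85,0,0],[6.9,0,2.85,0,0]],
])

```text
time_s: 55.27
eef_pos: [0.6056, -0.2436, 0.0771]
ee_rot: [[-0.0, 1.0, -0.002], [1.0, 0.0, 0.001], [0.001, -0.002, -1.0]]
ft_force: [0.2, -0.4, 0.2]
finger_gap: -0.0002
grip_force: 0.0
```

Request:
carry_out([
  [[0.1,0,0.4,0,0],[0.2,0,0.8,0,0],[0.3,0,1.0,0,0],[0.3,0,1.15,0,0],[0.3,0,1.25,0,0],[0.3,0,1.25,0,0]],
])

```text
time_s: 55.77
eef_pos: [0.6063, -0.2414, 0.0662]
ee_rot: [[0.0, 1.0, -0.0], [1.0, -0.0, 0.0], [0.0, -0.0, -1.0]]
ft_force: [-0.2, -0.4, -0.9]
finger_gap: 0.0001
grip_force: 0.0
```

Request:
carry_out([
  [[0,0,0.1,0,0],[0,0,0.2,0,0],[0,0,0.3,0,0],[0,0,0.3,0,0]],
])

```text
time_s: 56.1
eef_pos: [0.6067, -0.2415, 0.0648]
ee_rot: [[-0.0, 1.0, 0.001], [1.0, 0.0, -0.001], [-0.001, 0.001, -1.0]]
ft_force: [-3.8, 2.1, 8.7]
finger_gap: -0.0002
grip_force: 4.4
```

```bash
python3 - <<'E'
from h import *
a=snap('side')['image'];c=snap('scene')['image']
im=np.hstack([cv2.resize(a[215:290,240:340],(400,300),interpolation=2),cv2.resize(c[150:225,200:300],(400,300),interpolation=2)])
cv2.imwrite('pics/c12.png',cv2.cvtColor(im,cv2.COLOR_RGB2BGR))
for c in ['side','scene']:
  for n in ['hook_pivot','hook_end']: print(c,n,[(np.round(r['point'],4).tolist(),round(r['conf'],2)) for r in manip.spot_point(n,c)[:2]])
E
```

```text
side hook_pivot [([0.6077, -0.2772, 0.0353], 0.6)]
side hook_end [([0.6077, -0.2171, 0.037], 0.37), ([0.6089, -0.2795, 0.0355], 0.19)]
scene hook_pivot [([0.613, -0.2755, 0.033], 0.51)]
scene hook_end [([0.6083, -0.2185, 0.0386], 0.5)]
```

View pics/c12.png

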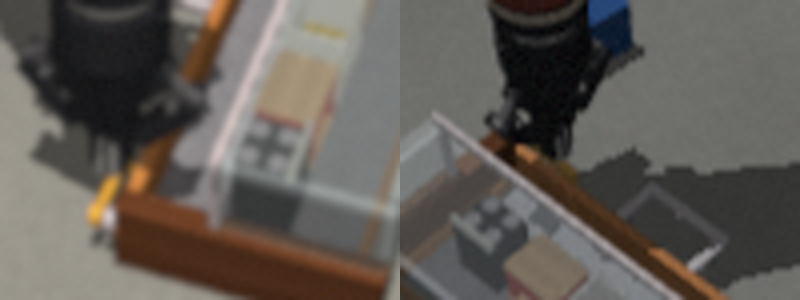

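The hook looks level (side crop, px 105,200). One more small press, then I'll lift off and check.

Request:
carry_out([
  [[0,0,0.1,0,0],[0,0,0.15,0,0],[0,0,0.15,0,0]],
])

```text
time_s: 56.65
eef_pos: [0.6068, -0.2415, 0.0645]
ee_rot: [[-0.0, 1.0, 0.001], [1.0, 0.0, -0.001], [-0.001, 0.001, -1.0]]
ft_force: [-6.6, 4.6, 17.6]
finger_gap: -0.0001
grip_force: 8.9
```

Request:
carry_out([
  [[0,0,-0.5,0,0],[0,0,-2,0,0],[0,0,-5,0,0],[0,0,-9,0,0],[0,0,-13,0,0],[0,0,-17,0,0],[0,0,-20,0,0],[0,-2,-20,0,0],[0,-5,-20,0,0],[0,-8,-20,0,0],[0,-8,-20,0,0],[0,-8,-20,0,0]],
])

```text
time_s: 57.65
eef_pos: [0.5255, -0.2415, 0.2622]
ee_rot: [[0.001, 1.0, 0.0], [1.0, -0.001, -0.0], [-0.0, 0.0, -1.0]]
ft_force: [0.1, -0.8, 0.8]
finger_gap: -0.0002
grip_force: 0.0
```

```bash
python3 - <<'E'
from h import *
a=snap('side')['image'];s=snap('wrist');c=s['image']
b=snap('scene')['image']
im=np.hstack([cv2.resize(a[170:290,240:400],(400,300),interpolation=2),cv2.resize(b[150:285,170:350],(400,300),interpolation=2)])
cv2.imwrite('pics/c13.png',cv2.cvtColor(np.vstack([im]),cv2.COLOR_RGB2BGR))
for cc in ['wrist','side','scene']:
  for n in ['hook_pivot','hook_end','tray_handle','boxed','pot','ticket']+list(D): print(cc,n,[(np.round(r['point'],4).tolist(),round(r['conf'],2)) for r in manip.spot_point(n,cc)[:1]])
E
```

```text
wrist hook_pivot [([0.6097, -0.2789, 0.037], 0.87)]
wrist hook_end [([0.6069, -0.2157, 0.031], 0.78)]
wrist tray_handle [([0.578, -0.1191, 0.0391], 0.79)]
wrist boxed [([0.4788, -0.3586, -0.0015], 0.87)]
wrist pot [([0.3999, -0.5155, -0.0043], 0.67)]
wrist ticket [([0.3975, -0.5138, -0.0042], 0.46)]
wrist dresser []
wrist cot [([0.7058, -0.0829, 0.0122], 0.69)]
wrist table_mini [([0.7042, -0.153, 0.0103], 0.55)]
wrist stove [([0.7059, -0.2108, 0.0124], 0.63)]
side hook_pivot [([0.5804, -0.1126, 0.0397], 0.62)]
side hook_end []
side tray_handle [([0.5815, -0.1119, 0.0372], 0.67)]
side boxed [([0.4778, -0.3564, 0.0004], 0.95)]
side pot [([0.6938, 0.2275, 0.0015], 0.62)]
side ticket [([0.3984, -0.5133, -0.0014], 0.58)]
side dresser []
side cot []
side table_mini []
side stove []
scene hook_pivot [([0.6131, -0.2784, 0.0342], 0.54)]
scene hook_end [([0.6079, -0.2175, 0.0358], 0.45)]
scene tray_handle [([0.5767, -0.1218, 0.0415], 0.88)]
scene boxed [([0.4774, -0.3646, -0.0019], 0.87)]
scene pot [([0.6891, 0.2247, 0.0002], 0.74)]
scene ticket [([0.3948, -0.5175, 0.0009], 0.51)]
scene dresser []
scene cot []
scene table_mini [([0.6122, -0.2799, 0.0347], 0.72)]
scene stove []
```

View pics/c13.png

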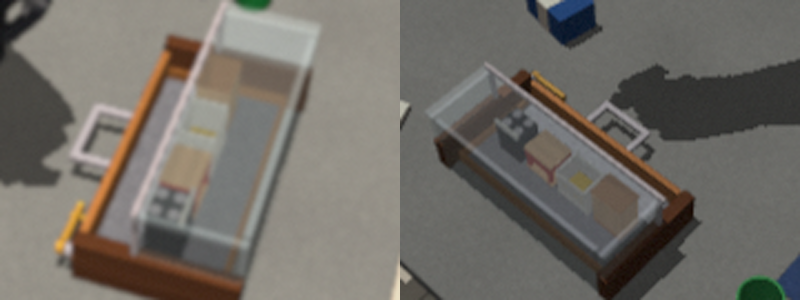

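Tray home, all four pieces upright under the canopy (right crop, px 515,130 to 615,200), hook level across its pin (side crop, px 70,225). I'll hand in.

```bash
python3 -c "
from rig import manip
print(manip.job_done())"
```

```text
the job is handed in; nothing more can be done
None
```

The job is handed in: all four miniatures (stove, table, cot, dresser) stand upright on the tray, the tray is fully home, and the hook lies level across its pin. Each piece was gripped at about 22 N per finger or less, and the whole job took about 58 s; the official verdict was not shown.

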